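# Turn the ball dish towards the open pedal

### The job

Take the blue dish by its arched handle, lift it about 10 cm straight up off its cork coaster, and then, up there, turn it a quarter turn, left or right as needed, so that its red lip points at the middle of the open orange pedal (the one you can see into), ready to hand over its steel ball. Keep the dish level and move it gently so that the loose ball stays in the middle of the dish all the way, and leave everything else on the desk alone. Finish while still holding the dish there, still and level above its coaster: do not put it down or let go.

Things in the scene. Friction and masses are not known exactly. Their poses are not given: they have to be found in the camera images.
- dish: Blue round dish, 136 mm across the rim and 23 mm high, 0.14 to 0.28 kg. Its floor is a very shallow cone (7 degrees) that leads the ball to the middle. Origin: centre of its underside (the underside rests on the coaster's top); z up, x towards the red lip. The black bar of an arched handle crosses over the middle along the dish's y: 12 mm wide (x), 14 mm high, 146 mm long, its top 92 mm above the underside, carried by two steel uprights at y = +-70 mm.
- handle (a point): Middle of the black handle bar, 85 mm above the dish's underside, straight above the dish's middle; axes as the dish's. To be gripped across the bar, with the fingers closing along the dish's x; between the bar and the ball's top there are 52 mm of free height.
- lip (a point): Outer end of the red pouring lip, a 26 mm wide tab on the rim, 88 mm from the dish's middle along its x.
- dish_mid (a point): Lowest point of the dish's inner floor, in the middle, 6 mm above the underside.
- ball_center (a point): Centre of the loose polished steel ball, 20 mm in diameter, 33 g, that lies in the middle of the dish.
- coaster: Round cork coaster, 100 mm across and 10 mm thick, fixed to the desk, on which the dish stands. Origin: centre of its underside, on the desk top.
- open_pedal_mid (a point): Middle of the open orange fuzz pedal: a box 70 x 116 x 36 mm without its cover, green circuit board to be seen inside; this point is 18 mm above the desk. It stands about 200 mm from the dish, to the left or to the right of the way the lip points at the start.
- closed_pedal: The finished orange fuzz pedal, same box, closed on top, with two black knobs and a steel foot switch, 50 mm high in all; stands opposite the open one. Leave alone. Origin: centre of its underside.
- open_pedal: The open pedal's box (see its middle point). Leave alone. Origin: centre of its underside.
- mug: White ceramic mug, 80 mm across, 92 mm high. Leave alone. Origin: centre of its underside.
- screwdriver: Grey plastic screwdriver lying on the desk. Leave alone. Origin: under its middle.
- tuning_key: Chrome tuning key, about 80 mm long, lying on the desk. Leave alone. Origin: under its middle.
- jar: Small glass jar, 52 mm across, 60 mm high. Leave alone. Origin: centre of its underside.

How it is judged:
By the outcome, as a careful person would: the job done as asked, in the order asked, and still so for the second after the job is handed in, while the arm keeps its last pose, push and grip.
It also fails if it takes over 35 s, if anything falls off the work surface, if the arm or the gripper's body presses on something with over 40 N, if the wrist force passes 120 N, or if a joint passes its speed limit or range.

### The arm

A 6-joint arm with a two-finger parallel gripper is mounted at the origin on the work surface. World frame = base frame: x ahead of the robot, y to its left, z up, the work surface at z = 0. Lengths are in m, angles in rad, forces in N, time in s.
With the tool pointing down it reaches from about 0.35 to 0.775 m from the base axis. Payload 7.3 kg.
Tool frame: the origin (TCP) lies at the very end of the fingers, on their centre line; the grasp point (between the pads) lies 19 mm behind it; z points along the fingers, x is the direction in which the jaws open and shut, and the axes are right-handed (so a half turn about z gives the same grasp; the last joint's range is limited). The gripper opens to 92 mm and grips with 3 to 60 N. Pads are 19 mm wide; open, the fingers measure 130 mm over their backs; the gripper's body (75 mm by 190 mm) begins 47 mm behind the grasp point.
Start: joints at [-1.395, 0.342, 1.524, -0, 1.275, -0.146], TCP at [0.166, -0.498, 0.227] pointing down, gripper open.
Joint ranges: [-2.53, 2.53], [-0.77, 2.02], [0.04, 2.7], [-1, 4.14], [0.28, 2.66], [-3.11, 3.11]. Speed limits (rad/s): [2.57, 2.57, 3.14, 3.14, 3.14, 3.14].

### API

Orientations are given as a unit quaternion [w, x, y, z].
In Python, from rig import arm gives the robot as it stands.
- The arm moves only by the shell command python3 -m jog 'ROWS'. ROWS is JSON, a list of rows, each an object with "hand": the opening, from -1 (shut) to 1 (fully open); "dp": the shift along the tool's x, y, z in m, a list of three; "rot": the turn, a rotation vector about the tool's x, y, z in degrees, a list of three. A call has 1 to 10 rows; each row shifts and turns the commanded pose from where the row before left it, along the tool's axes as they then stand; what a row does not reach is not made up. A row lasts 1/8 s, in which the tool goes at most 62.5 mm and 10.7 degrees, less where a joint would pass 70% of its speed; a pose out of reach is approached as far as the arm can. A call with a gripper value outside its range is refused whole. The fingers move at their own pace and stop on an object; the grip force is fixed at half the most. Time passes only in rows, so rows that do not move let the fingers close. It gives the time, the measured TCP pose, the force and the opening at its end, in the units of the state.
- arm.state(): the state, without advancing time (a new reading comes with each control period).
- arm.read_camera(name): name is "scene" or "top" or "wrist"; returns the picture (384x512x3 uint8, red, green, blue); there is no depth.
- arm.calibration(name): a dict with "vfov" (degrees; the focal length in pixels is half the picture's height over the tangent of half this angle, whatever the lens; pixels are square), "cx", "cy" (the principal point, pixels), "pose" (4x4, takes a point from camera to world coordinates). Camera axes: x right, y down, z forward; pixel columns grow to the right and rows downward; lengths in m; the calibration is good to about 2 mm. The wrist camera is an equidistant fisheye: a pixel r from the principal point sees the ray r / f radians off the axis. A picture is of the moment at which its call begins: read the wrist's pose just before it. calibration takes no time and is no camera call; for the wrist camera it gives the pose at the moment of the call.
- arm.hand_in(): hands the job in, once; it reports no verdict.
The state is a dict: "t": time; "joint_positions": joint angles; "qvel": joint speeds; "joint_torque": joint torques, N m; "ee_pos": TCP position; "tool_rot": TCP orientation; "ft_force": force on the tool from outside, world axes, zero at the start; "wrist_torque": the same for the moment, N m; "finger_gap": finger opening in m.
Only numpy, scipy, OpenCV 4.12 (cv2) and the standard library are available. Lean on these libraries where they do the work, as an engineer would, in place of code of your own. Each camera call takes 0.05 s, during which the arm holds its last target.

## Working session

There is one attempt and no reset: what is moved stays moved. The work goes in short steps, Python scripts to look and compute and a shell command to move; the robot and the scene stay as the last step left them, time stands still between calls to the robot, and variables do not carry over. Pictures are saved under pics/ and viewed, and the job is handed in when it is done.

```bash
ls; mkdir -p pics
python3 - <<'E'
from rig import arm
import cv2
for n in ["scene","top"]:
    im=arm.read_camera(n); cv2.imwrite(f"pics/{n}0.png",im[:,:,::-1]); c=arm.calibration(n); print(n,c)
s=arm.state(); print(s)
E
```

```text
pics
scene {'vfov': 44.05253252603951, 'cx': 247.99489530587437, 'cy': 189.16795860651158, 'pose': array([[-0.69542678,  0.52506114, -0.49060412,  1.33049586],
       [ 0.71841404,  0.52340582, -0.45817859,  0.68320349],
       [ 0.01621328, -0.67108655, -0.74120171,  1.15513965],
       [ 0.        ,  0.        ,  0.        ,  1.        ]])}
top {'vfov': 44.253346798217876, 'cx': 254.3431299810292, 'cy': 194.14998838423418, 'pose': array([[ 0.02810524, -0.99342386,  0.11099157,  0.45949003],
       [-0.99959108, -0.02734581,  0.00835893, -0.0036319 ],
       [-0.0052688 , -0.11118112, -0.99378619,  1.47969071],
       [ 0.        ,  0.        ,  0.        ,  1.        ]])}
{'t': 0.1, 'joint_positions': array([-1.39499564e+00,  3.42661799e-01,  1.52491709e+00, -5.03857612e-06,
        1.27539907e+00, -1.45981660e-01]), 'qvel': array([-0.00080627, -0.00211919, -0.00173326, -0.00207913,  0.0002289 ,
       -0.00040807]), 'joint_torque': array([ 1.64430250e-03, -4.32003272e+01, -2.44695854e+01,  7.18610385e-02,
        5.25774679e-02, -5.61331785e-05]), 'ee_pos': array([ 0.16600032, -0.49768431,  0.22611145]), 'tool_rot': array([-4.80691422e-04,  8.11251714e-01, -5.84696654e-01, -4.98702949e-04]), 'ft_force': array([ 0.29038355, -0.12719354, -0.34189222]), 'wrist_torque': array([ 0.04251406, -0.0192209 , -0.01540823]), 'finger_gap': 0.09183379180949043}
```

View pics/scene0.png

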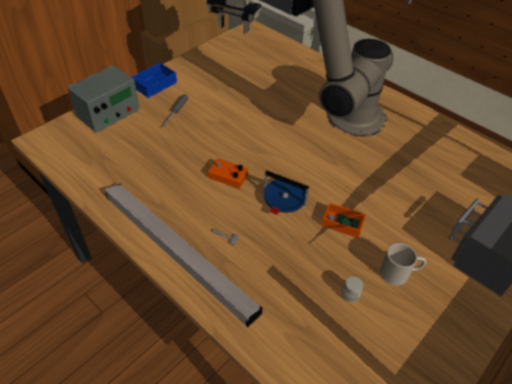

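View pics/top0.png

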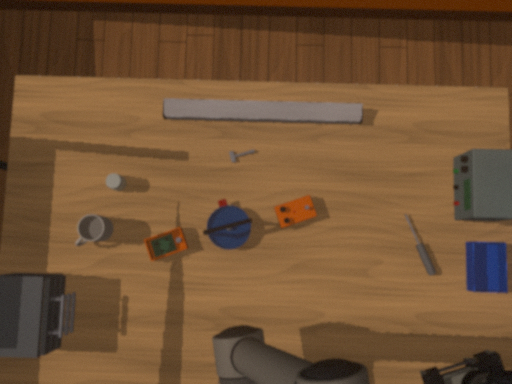

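The top view shows the dish at about (229,228), with its lip at (223,204) pointing away from the robot. The open pedal is at (167,244), on +y, and the closed one at (296,212). So the dish turns left.

```bash
cat > h.py <<'E'
import numpy as np,cv2
def ray(c,u,v):
    f=192/np.tan(np.radians(c['vfov'])/2); P=np.array(c['pose'])
    d=P[:3,:3]@np.array([(u-c['cx'])/f,(v-c['cy'])/f,1.]); return P[:3,3],d/np.linalg.norm(d)
def onz(c,u,v,z):
    o,d=ray(c,u,v); return o+d*(z-o[2])/d[2]
def two(c1,p1,c2,p2):
    o1,d1=ray(c1,*p1);o2,d2=ray(c2,*p2)
    s=np.linalg.lstsq(np.c_[d1,-d2],o2-o1,rcond=None)[0]
    a=o1+s[0]*d1;b=o2+s[1]*d2; return (a+b)/2,np.linalg.norm(a-b)
E
python3 - <<'E'
import cv2,numpy as np
from h import *
from rig import arm
for n,(x0,y0,x1,y1) in {"top":(130,180,330,280),"scene":(195,145,375,245)}.items():
    im=cv2.imread(f"pics/{n}0.png"); c=arm.calibration(n)
    cv2.imwrite(f"pics/{n}0c.png",cv2.resize(im[y0:y1,x0:x1],None,fx=4,fy=4,interpolation=cv2.INTER_CUBIC))
    hsv=cv2.cvtColor(im,cv2.COLOR_BGR2HSV); roi=np.zeros(im.shape[:2],np.uint8); roi[y0:y1,x0:x1]=255
    H,S,V=[hsv[...,i].astype(int) for i in range(3)]
    M={"blue":(H>100)&(H<125)&(S>120)&(V>50),"red":((H<4)|(H>174))&(S>150)&(V>60),"orange":(H>=5)&(H<13)&(S>200)&(V>120),"black":(V<42)}
    for k,m in M.items():
        m=(m*255).astype(np.uint8)&roi
        nn,l,st,ce=cv2.connectedComponentsWithStats(m)
        for i in range(1,nn):
            if st[i,4]>12:
                z={"blue":.033,"red":.03,"orange":.036,"black":.095}[k]
                pts=np.argwhere(l==i)[:,::-1].astype(np.float32); r=cv2.minAreaRect(pts)
                print(n,k,st[i],ce[i].round(1),onz(c,*ce[i],z).round(4),"rect",np.round(r[0],1),np.round(r[1],1),round(r[2],1), onz(c,*r[0],z).round(4))
E
```

```text
top orange [275 196  41  32 588] [295.2 211. ] [ 0.5724 -0.1182  0.036 ] rect [295.  211.2] [21.9 37.5] 70.7 [ 0.5715 -0.1175  0.036 ]
top orange [171 228  16  25 108] [180.1 241.3] [0.4702 0.2303 0.036 ] rect [176. 240.] [22.1 15.2] 71.6 [0.4737 0.2431 0.036 ]
scene blue [275 180  28  19 178] [291.4 188.9] [0.4888 0.087  0.033 ] rect [289. 188.] [32.2  8. ] 26.6 [0.4914 0.0791 0.033 ]
scene blue [265 183  39  29 593] [280.7 198.7] [0.5445 0.0903 0.033 ] rect [282.2 199.6] [40.2 19.7] 26.6 [0.5438 0.0961 0.033 ]
scene red [271 208   8   5  30] [274.4 210. ] [0.5906 0.1054 0.03  ] rect [274.5 210. ] [4. 7.] 90.0 [0.5903 0.1057 0.03  ]
scene orange [208 159  40  29 653] [227.  173.5] [ 0.5884 -0.1056  0.036 ] rect [227.  172.6] [37.  21.5] 18.4 [ 0.586  -0.1084  0.036 ]
scene orange [322 203  29  23 257] [332.3 213.4] [0.4796 0.243  0.036 ] rect [335.4 216.8] [23.4 24. ] 18.4 [0.4837 0.2579 0.036 ]
scene orange [330 213  36  24 209] [350.8 228.8] [0.4881 0.3181 0.036 ] rect [347.7 221.3] [29.4 24.7] 18.4 [0.4713 0.2948 0.036 ]
scene black [238 166   4   4  14] [239.5 167.3] [ 0.581  -0.0556  0.095 ] rect [239.5 167.5] [3. 3.] 90.0 [ 0.5816 -0.0549  0.095 ]
scene black [266 171  42  21 187] [286.9 180.7] [0.5194 0.0883 0.095 ] rect [286.1 180.3] [43.6  5.9] 24.0 [0.5196 0.0853 0.095 ]
scene black [337 215   9   8  43] [340.2 218. ] [0.5221 0.2927 0.095 ] rect [340.4 218.2] [7.2 7.2] 26.6 [0.5224 0.2937 0.095 ]
scene black [347 218  12   9  62] [353.5 222.1] [0.5074 0.3289 0.095 ] rect [352.2 222.2] [11.8  7.1] 11.3 [0.5106 0.3263 0.095 ]
```

```bash
ls pics
```

```text
scene0.png
scene0c.png
top0.png
top0c.png
```

View pics/top0c.png

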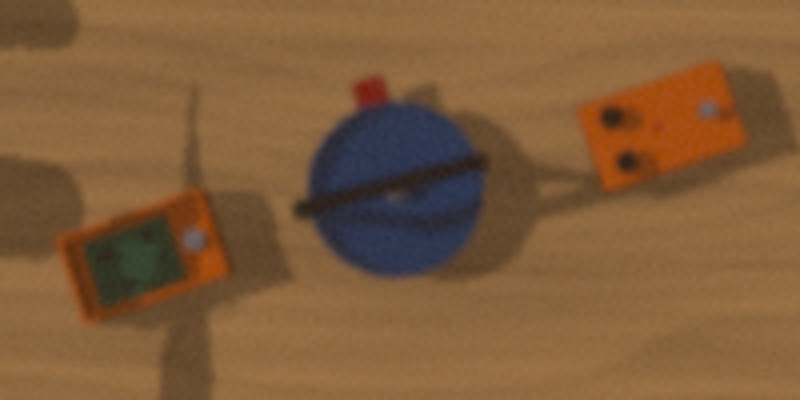

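View pics/scene0c.png

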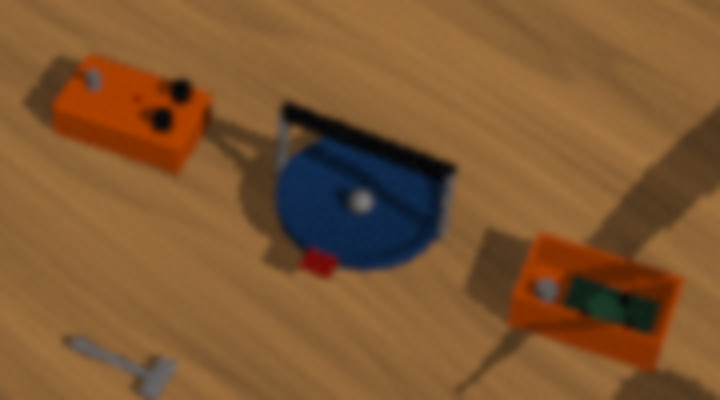

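The crops show the bar running (298,210)–(486,161) in the top crop and (285,108)–(453,170) in the scene crop. The lip and both pedals are clear. I'll refine these with better masks.

Run:
```python
import cv2,numpy as np
from h import *
from rig import arm
ct=arm.calibration("top");cs=arm.calibration("scene")
def mask(n,k,box):
    im=cv2.GaussianBlur(cv2.imread(f"pics/{n}0.png"),(3,3),0);hsv=cv2.cvtColor(im,cv2.COLOR_BGR2HSV);H,S,V=[hsv[...,i].astype(int) for i in range(3)]
    m={"blue":(H>100)&(H<130)&(S>80)&(V>35),"red":((H<4)|(H>172))&(S>140)&(V>60),"orange":((H<13)&(S>195)&(V>70))|((H>40)&(H<95)&(S>60)),"black":(V<58)}[k]
    x0,y0,x1,y1=box; r=np.zeros(m.shape,np.uint8); r[y0:y1,x0:x1]=m[y0:y1,x0:x1]*255
    nn,l,st,ce=cv2.connectedComponentsWithStats(r); i=1+np.argmax(st[1:,4]) ; 
    if k=="blue": return np.argwhere(r>0)[:,::-1].astype(np.float32)
    return np.argwhere(l==i)[:,::-1].astype(np.float32)
b=mask("top","blue",(195,190,265,260)); (cx,cy),rad=cv2.minEnclosingCircle(b); e=cv2.fitEllipse(cv2.convexHull(b)); print("blue",cx,cy,rad,e)
D=onz(ct,*e[0],.033); print("dish",D, "diam", np.linalg.norm(onz(ct,e[0][0]-e[1][0]/2,e[0][1],.033)-onz(ct,e[0][0]+e[1][0]/2,e[0][1],.033)))
r=mask("top","red",(200,190,250,220)); rc=r.mean(0); R=onz(ct,*rc,.03); print("lip",len(r),rc,R,np.degrees(np.arctan2(*(R-D)[[1,0]])),np.linalg.norm((R-D)[:2]))
for n,c,box in(("top",ct,(200,212,258,240)),("scene",cs,(262,166,312,192))):
    k=mask(n,"black",box); q=cv2.minAreaRect(k); print(n,"bar",len(k),k.mean(0),q); bx=cv2.boxPoints(q); w=[onz(c,*p,.102 if n=='x' else .098) for p in bx]
    vx,vy,mx,my=cv2.fitLine(k,cv2.DIST_L2,0,.01,.01).ravel(); A=onz(c,mx-15*vx,my-15*vy,.1);B=onz(c,mx+15*vx,my+15*vy,.1);print("mid",onz(c,*q[0],.1),"dir",np.degrees(np.arctan2(*(B-A)[[1,0]])))
    globals()["q"+n]=q[0]
print("two",two(ct,qtop,cs,qscene))
for ends in (((204.5,232.5),(308.2,187.5)),((251.5,220.25),(266.2,172))): print(two(ct,ends[0],cs,ends[1]))
o=mask("top","orange",(140,220,195,268)); q=cv2.minAreaRect(o); print("open",q); bx=cv2.boxPoints(q); 
w=np.array([onz(ct,*p,.036) for p in bx]); print([np.linalg.norm(w[i]-w[i-1]).round(3) for i in (1,2)]); O=onz(ct,*q[0],.036);print(O, (O-D)[:2],np.linalg.norm((O-D)[:2]),np.degrees(np.arctan2(*(O-D)[[1,0]])))
o=mask("scene","orange",(312,195,372,245)); q=cv2.minAreaRect(o); print("open scene",q, onz(cs,*q[0],.02))
```

```text
blue 229.5 227.0 19.780139923095703 ((229.97726440429688, 227.24400329589844), (36.41764450073242, 39.566043853759766), 10.627497673034668)
dish [0.51716471 0.08019728 0.033     ] diam 0.11145794143538733
lip 9 [223.      204.33333] [0.58716345 0.10426533 0.03      ] 18.974788117910066 0.07402091433612394
top bar 236 [226.49153 226.2839 ] ((227.26992797851562, 225.2439422607422), (9.192387580871582, 46.54426193237305), 73.0724868774414)
mid [0.52009969 0.08441529 0.1       ] dir -73.3006403251851
scene bar 304 [285.50986 182.16447] ((284.89544677734375, 184.12600708007812), (44.01133346557617, 12.737397193908691), 21.250505447387695)
mid [0.53821284 0.09591598 0.1       ] dir 108.71965177127059
two (array([0.52166758, 0.08494484, 0.07884128]), np.float64(0.002078997150055228))
(array([0.49641271, 0.15167916, 0.09563752]), np.float64(0.0028108861665014184))
(array([0.53611936, 0.01536359, 0.09289929]), np.float64(0.002945291496573909))
open ((172.75, 241.25003051757812), (22.452167510986328, 23.40085220336914), 71.56505584716797)
[np.float64(0.071), np.float64(0.069)]
[0.46962348 0.25283514 0.036     ] [-0.04754123  0.17263786] 0.17906423449012018 105.396557789133
open scene ((342.9764099121094, 219.57302856445312), (40.27876663208008, 25.788232803344727), 17.87869644165039) [0.46397938 0.27495301 0.02      ]
```

The bar ends triangulate to 142 mm apart at z≈0.094, as they should be (146 mm, 0.095). The handle is at about (0.516, 0.083), and dish x points at about 16°. I'll travel above it now.

```bash
python3 -m jog '[{"hand":1,"dp":[-0.02,-0.024,-0.01],"rot":[0,0,0]},{"hand":1,"dp":[-0.035,-0.042,-0.02],"rot":[0,0,0]},{"hand":1,"dp":[-0.035,-0.042,0],"rot":[0,0,0]},{"hand":1,"dp":[-0.035,-0.042,0],"rot":[0,0,0]},{"hand":1,"dp":[-0.035,-0.042,0],"rot":[0,0,0]},{"hand":1,"dp":[-0.035,-0.042,0],"rot":[0,0,0]},{"hand":1,"dp":[-0.035,-0.042,0],"rot":[0,0,0]},{"hand":1,"dp":[-0.035,-0.042,0],"rot":[0,0,0]},{"hand":1,"dp":[-0.035,-0.042,0],"rot":[0,0,0]},{"hand":1,"dp":[-0.035,-0.042,0],"rot":[0,0,0]}]'
python3 -m jog '[{"hand":1,"dp":[-0.035,-0.042,0],"rot":[0,0,0]},{"hand":1,"dp":[-0.035,-0.042,0],"rot":[0,0,0]},{"hand":1,"dp":[-0.02,-0.024,0],"rot":[0,0,-8]},{"hand":1,"dp":[0,0,0],"rot":[0,0,-10]},{"hand":1,"dp":[0,0,0],"rot":[0,0,-10]},{"hand":1,"dp":[0,0,0],"rot":[0,0,-10]},{"hand":1,"dp":[0,0,0],"rot":[0,0,-10]},{"hand":1,"dp":[0,0,0],"rot":[0,0,-10]},{"hand":1,"dp":[0,0,0],"rot":[0,0,-10]},{"hand":1,"dp":[0,0,0],"rot":[0,0,-10]}]'
```

```text
t: 1.35
ee_pos: [0.4421, -0.0514, 0.2566]
tool_rot: [0.0, 0.811, -0.585, 0.0]
ft_force: [0.4, -0.9, 0.4]
finger_gap: 0.0915
t: 2.6
ee_pos: [0.5152, 0.0664, 0.2563]
tool_rot: [-0.0, 0.998, 0.059, -0.001]
ft_force: [0.2, 0.5, 0.1]
finger_gap: 0.0915
```

```bash
python3 -m jog '[{"hand":1,"dp":[0,0,0],"rot":[0,0,-9]},{"hand":1,"dp":[0,0,0],"rot":[0,0,0]},{"hand":1,"dp":[0,0,0],"rot":[0,0,0]}]'
python3 - <<'E'
from rig import arm
import cv2,json,pickle
c=arm.calibration("wrist"); im=arm.read_camera("wrist"); cv2.imwrite("pics/w1.png",im[:,:,::-1]); pickle.dump(c,open("cw1.pkl","wb"))
print(c); print(arm.state()['ee_pos'],arm.state()['joint_positions'])
cv2.imwrite("pics/w1b.png",cv2.resize(im[:,:,::-1],None,fx=1.5,fy=1.5,interpolation=cv2.INTER_CUBIC))
E
```

```text
t: 2.98
ee_pos: [0.5154, 0.0664, 0.2565]
tool_rot: [-0.0, 0.991, 0.133, -0.0]
ft_force: [0.1, 0.7, 0.3]
finger_gap: 0.0916
{'vfov': 65.70646984690485, 'cx': 250.49907789999264, 'cy': 194.73786359139376, 'pose': array([[ 9.64396994e-01,  2.55075843e-01,  6.98194303e-02,
         4.96187181e-01],
       [ 2.64458011e-01, -9.29546978e-01, -2.56913169e-01,
         1.35261081e-01],
       [-6.31902869e-04,  2.66230595e-01, -9.63909161e-01,
         4.15945690e-01],
       [ 0.00000000e+00,  0.00000000e+00,  0.00000000e+00,
         1.00000000e+00]])}
[0.51539599 0.06641483 0.2565405 ] [-1.93348873e-02  3.10304333e-01  1.48628079e+00 -1.06693926e-04
  1.34534236e+00 -2.86265954e-01]
```

View pics/w1b.png

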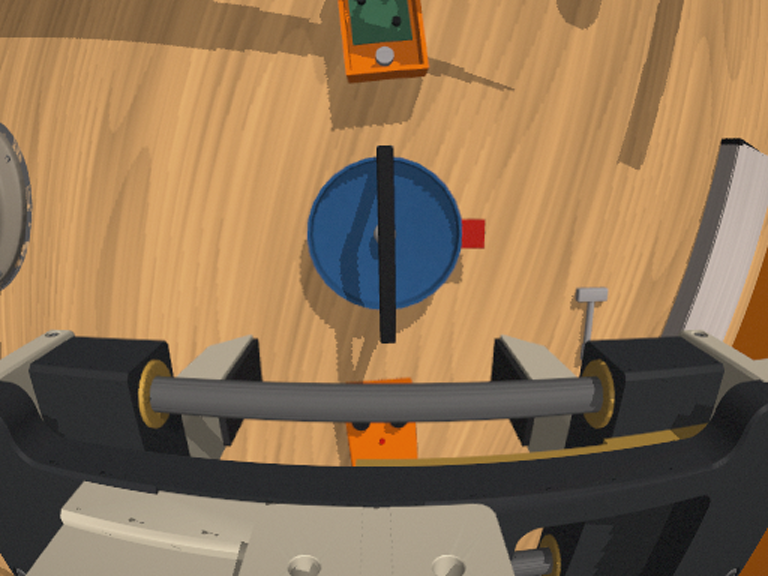

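The wrist view (1.5×) shows the bar from (385,147) to (388,342), the dish centre near (385,232), the lip at (473,233) and the open pedal's near end at (387,75).

```bash
cat >> h.py <<'E'
def fray(c,u,v):
    f=192/np.tan(np.radians(c['vfov'])/2); P=np.array(c['pose']); a=np.array([u-c['cx'],v-c['cy']]); r=np.hypot(*a)
    th=r/f; d=P[:3,:3]@np.array([*(np.sin(th)*a/max(r,1e-9)),np.cos(th)]); return P[:3,3],d
def fz(c,u,v,z):
    o,d=fray(c,u,v); return o+d*(z-o[2])/d[2]
def circ(X):
    A=np.c_[2*X,np.ones(len(X))]; s=np.linalg.lstsq(A,(X**2).sum(1),rcond=None)[0]; return s[:2],np.sqrt(s[2]+s[:2]@s[:2])
E
python3 - <<'E'
import cv2,numpy as np,pickle
from h import *
from rig import arm
c=pickle.load(open("cw1.pkl","rb")); im=cv2.imread("pics/w1.png"); hsv=cv2.cvtColor(im,cv2.COLOR_BGR2HSV);H,S,V=[hsv[...,i].astype(int) for i in range(3)]
def comp(m,box):
    x0,y0,x1,y1=box; r=np.zeros(m.shape,np.uint8); r[y0:y1,x0:x1]=m[y0:y1,x0:x1]*255
    nn,l,st,ce=cv2.connectedComponentsWithStats(r); i=1+np.argmax(st[1:,4]); print(st[i]); return np.argwhere(l==i)[:,::-1].astype(np.float32)
k=comp((V<55)&(S<120),(235,90,280,232)); W=np.array([fz(c,*p,.102)[:2] for p in k]).astype(np.float32)
q=cv2.minAreaRect(W*1000); print("bar",len(k),q); print(cv2.boxPoints(q).round(1))
vx,vy,mx,my=cv2.fitLine(W,cv2.DIST_HUBER,0,.01,.01).ravel(); print("dir",np.degrees(np.arctan2(vy,vx)),"mean",W.mean(0))
r=comp(((H<6)|(H>174))&(S>180)&(V>80),(300,135,335,175)); WR=np.array([fz(c,*p,.031)[:2] for p in r]); print("lip",WR.mean(0),len(r),cv2.minAreaRect(WR.astype(np.float32)*1000))
b=((H>98)&(H<125)&(S>110)).astype(np.uint8); b[:, :195]=0;b[:,320:]=0;b[:95]=0;b[215:]=0
pts=np.argwhere(b)[:,::-1].astype(np.float32); h=cv2.convexHull(pts)[:,0]; WH=np.array([fz(c,*p,.033)[:2] for p in h]); 
cc,R=circ(WH)
for _ in range(3):
    e=abs(np.linalg.norm(WH-cc,axis=1)-R); cc,R=circ(WH[e<.0015]) 
print("dish",cc,R)
L=WR.mean(0)-cc; print("lip dir",np.degrees(np.arctan2(L[1],L[0])),np.linalg.norm(L))
o=comp((H>=4)&(H<13)&(S>190)&(V>90),(220,0,292,60)); WO=np.array([fz(c,*p,.036)[:2] for p in o]).astype(np.float32); print("ped rect",cv2.minAreaRect(WO*1000))
a=np.radians(np.degrees(np.arctan2(vy,vx))); 
# full pedal from top crop corners
ct=arm.calibration("top"); C=np.array([onz(ct,130+(u+.5)/4-.5,180+(v+.5)/4-.5,.036)[:2] for u,v in((198,188),(230,272),(88,322),(58,240))]); print(C,[np.linalg.norm(C[i]-C[i-1]).round(3) for i in range(4)])
O=C.mean(0); print("O",O,"bearing",np.degrees(np.arctan2(*(O-cc)[::-1])),np.linalg.norm(O-cc))
E
python3 - <<'E'
import cv2
im=cv2.imread("pics/w1.png"); cv2.imwrite("pics/w1p.png",cv2.resize(im[0:100,210:310],None,fx=6,fy=6))
E
```

```text
[ 251   97   13  132 1406]
bar 1406 ((517.2706909179688, 85.46652221679688), (11.72669506072998, 144.60940551757812), 16.49492835998535)
[[491.1 153.1]
 [532.2  14.5]
 [543.4  17.8]
 [502.4 156.5]]
dir -73.443634 mean [0.5163701  0.08806194]
[308 146  15  19 273]
lip [0.59211182 0.10732329] 273 ((592.0814208984375, 107.74819946289062), (19.229921340942383, 24.348005294799805), 17.374282836914062)
dish [0.51737056 0.08510518] 0.06714984846409103
lip dir 16.55546967609041 0.07797371480275457
[248  46  36   8 119]
ped rect ((491.6573181152344, 222.4442901611328), (45.03900909423828, 6.522644996643066), 21.49250602722168)
[[0.51459808 0.23545063]
 [0.45158122 0.20819628]
 [0.41091818 0.31423535]
 [0.47209843 0.3403454 ]] [np.float64(0.113), np.float64(0.069), np.float64(0.114), np.float64(0.067)]
O [0.46229898 0.27455691] bearing 106.20857976796664 0.19729378269082967
```

View pics/w1p.png

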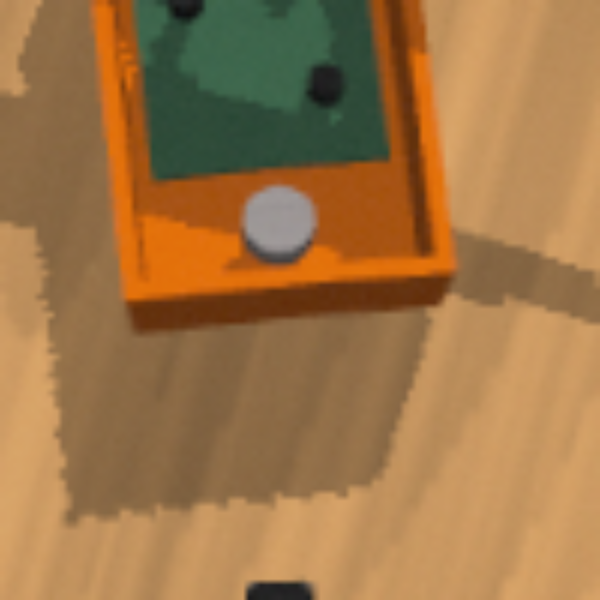

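The two views agree: dish centre (0.5173, 0.0853), lip direction 16.5°, pedal bearing 106.2° at 197 mm. That means a left turn of about 90°. I'll align and descend.

```bash
python3 -m jog '[{"hand":1,"dp":[0.007,-0.0176,0],"rot":[0,0,-1.2]},{"hand":1,"dp":[0,0,0.02],"rot":[0,0,0]},{"hand":1,"dp":[0,0,0.03],"rot":[0,0,0]},{"hand":1,"dp":[0,0,0.03],"rot":[0,0,0]},{"hand":1,"dp":[0,0,0.025],"rot":[0,0,0]},{"hand":1,"dp":[0,0,0.02],"rot":[0,0,0]},{"hand":1,"dp":[0,0,0.02],"rot":[0,0,0]},{"hand":1,"dp":[0,0,0.02],"rot":[0,0,0]},{"hand":1,"dp":[0,0,0.015],"rot":[0,0,0]},{"hand":1,"dp":[0,0,0],"rot":[0,0,0]}]'
python3 - <<'E'
from rig import arm
import cv2,pickle
from h import *
print(arm.state())
c=arm.calibration("wrist"); im=arm.read_camera("wrist")[:,:,::-1]; cv2.imwrite("pics/w2.png",im);pickle.dump(c,open("cw2.pkl","wb"))
cv2.imwrite("pics/w2b.png",cv2.resize(im,None,fx=1.5,fy=1.5,interpolation=cv2.INTER_CUBIC))
c=pickle.load(open("cw1.pkl","rb"));A=fz(c,230.8,50.3,.036);B=fz(c,285.8,43.7,.036);d=(B-A)/np.linalg.norm(B-A);n=np.array([-d[1],d[0],0]);O=(A+B)/2+n*.058;print(A,B,np.linalg.norm(B-A),O,np.degrees(np.arctan2(O[1]-.0853,O[0]-.5173)))
E
```

```text
t: 4.28
ee_pos: [0.5169, 0.0858, 0.0757]
tool_rot: [-0.0, 0.989, 0.145, -0.001]
ft_force: [-0.4, 0.1, 0.1]
finger_gap: 0.092
{'t': 4.275, 'joint_positions': array([ 1.81492644e-02,  5.12882914e-01,  1.72037980e+00,  2.65291935e-05,
        9.10512760e-01, -2.72641385e-01]), 'qvel': array([-0.00456028, -0.02549672, -0.02453129, -0.00201442,  0.01618639,
       -0.0035649 ]), 'joint_torque': array([ 2.30647414e-02, -4.53127098e+01, -1.84761018e+01,  5.64318895e-02,
       -1.30181895e-01,  1.10391917e-02]), 'ee_pos': array([0.51692724, 0.08580213, 0.0757465 ]), 'tool_rot': array([-1.48886233e-04,  9.89449298e-01,  1.44875447e-01, -1.08125752e-03]), 'ft_force': array([-0.38857885,  0.10349003,  0.14231665]), 'wrist_torque': array([ 0.00678574, -0.04807247,  0.00018415]), 'finger_gap': 0.09199532877609282}
[0.44987606 0.20942496 0.036     ] [0.51435132 0.23697974 0.036     ] 0.07011651287555708 [0.45932052 0.27653594 0.036     ] 106.86641006986225
```

View pics/w2b.png

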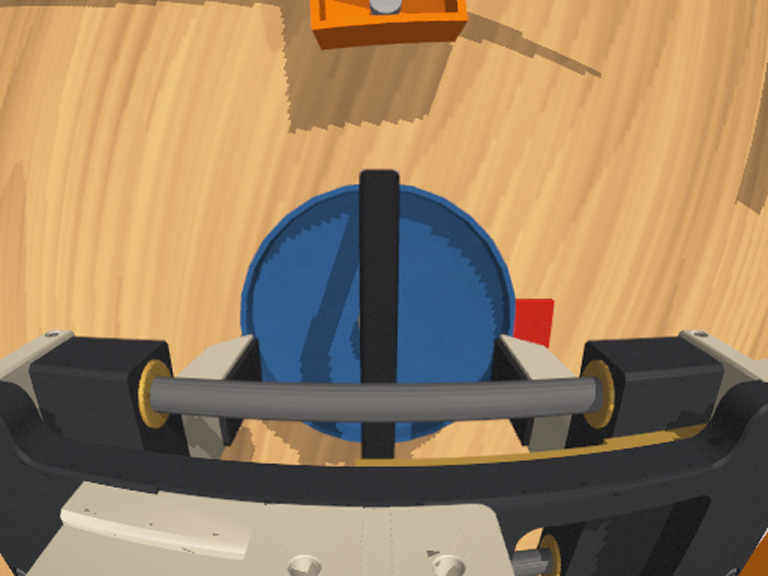

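The bar lies centred between the fingers, at 378 against a finger middle of 376. I'll close in steps so the contact is soft.

```bash
python3 -m jog '[{"hand":0.2,"dp":[0,0,0],"rot":[0,0,0]},{"hand":-0.3,"dp":[0,0,0],"rot":[0,0,0]},{"hand":-0.5,"dp":[0,0,0],"rot":[0,0,0]},{"hand":-0.6,"dp":[0,0,0],"rot":[0,0,0]},{"hand":-0.64,"dp":[0,0,0],"rot":[0,0,0]},{"hand":-0.67,"dp":[0,0,0],"rot":[0,0,0]},{"hand":-0.7,"dp":[0,0,0],"rot":[0,0,0]},{"hand":-0.73,"dp":[0,0,0],"rot":[0,0,0]},{"hand":-0.76,"dp":[0,0,0],"rot":[0,0,0]},{"hand":-0.8,"dp":[0,0,0],"rot":[0,0,0]}]'
python3 -m jog '[{"hand":-0.9,"dp":[0,0,0],"rot":[0,0,0]},{"hand":-1,"dp":[0,0,0],"rot":[0,0,0]},{"hand":-1,"dp":[0,0,0],"rot":[0,0,0]},{"hand":-1,"dp":[0,0,0],"rot":[0,0,0]}]'
python3 - <<'E'
from rig import arm
s=arm.state();print(s['ft_force'],s['wrist_torque'],s['ee_pos'],s['tool_rot'],s['finger_gap'])
E
```

```text
t: 5.58
ee_pos: [0.5176, 0.0852, 0.0767]
tool_rot: [0.0, 0.989, 0.145, 0.0]
ft_force: [0.0, 0.4, -0.2]
finger_gap: 0.0116
t: 6.08
ee_pos: [0.5175, 0.0852, 0.0767]
tool_rot: [0.0, 0.989, 0.145, 0.0]
ft_force: [-0.1, 0.8, -0.9]
finger_gap: 0.0117
[-0.11347082  0.77384507 -0.8517948 ] [-0.00987546 -0.23562393  0.00346513] [0.51754489 0.08521719 0.07668885] [5.58964633e-05 9.89478784e-01 1.44678032e-01 9.92223797e-06] 0.011650901647835327
```

The bar is gripped (gap 11.7 mm). I'll lift with a gentle ramp.

```bash
python3 -m jog '[{"hand":-1,"dp":[0,0,-0.001],"rot":[0,0,0]},{"hand":-1,"dp":[0,0,-0.002],"rot":[0,0,0]},{"hand":-1,"dp":[0,0,-0.003],"rot":[0,0,0]},{"hand":-1,"dp":[0,0,-0.004],"rot":[0,0,0]},{"hand":-1,"dp":[0,0,-0.005],"rot":[0,0,0]},{"hand":-1,"dp":[0,0,-0.005],"rot":[0,0,0]},{"hand":-1,"dp":[0,0,-0.004],"rot":[0,0,0]},{"hand":-1,"dp":[0,0,-0.003],"rot":[0,0,0]},{"hand":-1,"dp":[0,0,-0.002],"rot":[0,0,0]},{"hand":-1,"dp":[0,0,-0.001],"rot":[0,0,0]}]'
python3 - <<'E'
from rig import arm
import cv2,pickle
s=arm.state();print(s['ft_force'],s['wrist_torque'],s['ee_pos'],s['tool_rot'],s['finger_gap'])
im=arm.read_camera("wrist")[:,:,::-1]
a=cv2.resize(im,None,fx=.78,fy=.78)
b=cv2.resize(arm.read_camera("scene")[:,:,::-1][140:240,210:320],None,fx=3,fy=3,interpolation=cv2.INTER_CUBIC)
import numpy as np
o=np.zeros((310,740,3),np.uint8);o[:a.shape[0],:a.shape[1]]=a;o[:300,405:735]=b;cv2.imwrite("pics/l1.png",o)
E
```

```text
t: 7.32
ee_pos: [0.5175, 0.0852, 0.1068]
tool_rot: [0.0, 0.989, 0.145, 0.0]
ft_force: [1.2, -0.2, -1.5]
finger_gap: 0.0115
[ 1.24905714 -0.17395709 -1.52412381] [-0.03712392 -0.13353515  0.0039828 ] [0.5175329  0.08524114 0.10676435] [4.75737238e-05 9.89477255e-01 1.44688487e-01 2.06351075e-05] 0.011476565494141307
```

View pics/l1.png

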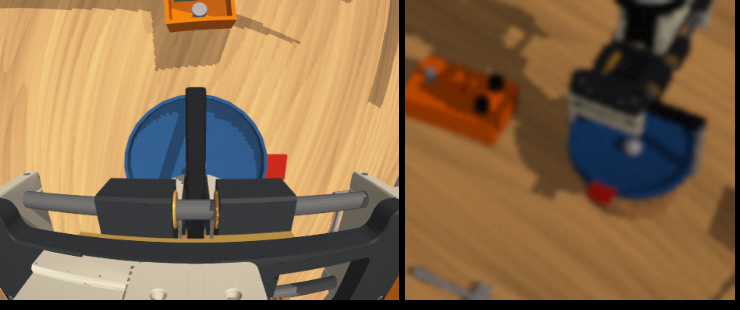

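The dish hangs level and clear of the coaster, with the ball in the middle. I'll lift the remaining 70 mm.

```bash
python3 -m jog '[{"hand":-1,"dp":[0,0,-0.002],"rot":[0,0,0]},{"hand":-1,"dp":[0,0,-0.005],"rot":[0,0,0]},{"hand":-1,"dp":[0,0,-0.008],"rot":[0,0,0]},{"hand":-1,"dp":[0,0,-0.01],"rot":[0,0,0]},{"hand":-1,"dp":[0,0,-0.01],"rot":[0,0,0]},{"hand":-1,"dp":[0,0,-0.01],"rot":[0,0,0]},{"hand":-1,"dp":[0,0,-0.01],"rot":[0,0,0]},{"hand":-1,"dp":[0,0,-0.008],"rot":[0,0,0]},{"hand":-1,"dp":[0,0,-0.005],"rot":[0,0,0]},{"hand":-1,"dp":[0,0,-0.002],"rot":[0,0,0]}]'
python3 -m jog '[{"hand":-1,"dp":[0,0,0],"rot":[0,0,0]},{"hand":-1,"dp":[0,0,0],"rot":[0,0,0]},{"hand":-1,"dp":[0,0,0],"rot":[0,0,-0.5]},{"hand":-1,"dp":[0,0,0],"rot":[0,0,-1.5]},{"hand":-1,"dp":[0,0,0],"rot":[0,0,-2.5]},{"hand":-1,"dp":[0,0,0],"rot":[0,0,-3.5]},{"hand":-1,"dp":[0,0,0],"rot":[0,0,-4]},{"hand":-1,"dp":[0,0,0],"rot":[0,0,-4]},{"hand":-1,"dp":[0,0,0],"rot":[0,0,-4]},{"hand":-1,"dp":[0,0,0],"rot":[0,0,-4]}]'
```

```text
t: 8.68
ee_pos: [0.5176, 0.0852, 0.1769]
tool_rot: [0.0, 0.989, 0.145, 0.0]
ft_force: [-0.2, 0.1, -1.6]
finger_gap: 0.0118
t: 9.93
ee_pos: [0.5175, 0.0852, 0.1766]
tool_rot: [0.0, 0.937, 0.349, -0.0]
ft_force: [-0.4, -0.2, -2.2]
finger_gap: 0.0118
```

```bash
python3 -m jog '[{"hand":-1,"dp":[0,0,0],"rot":[0,0,-4]},{"hand":-1,"dp":[0,0,0],"rot":[0,0,-4]},{"hand":-1,"dp":[0,0,0],"rot":[0,0,-4]},{"hand":-1,"dp":[0,0,0],"rot":[0,0,-4]},{"hand":-1,"dp":[0,0,0],"rot":[0,0,-4]},{"hand":-1,"dp":[0,0,0],"rot":[0,0,-4]},{"hand":-1,"dp":[0,0,0],"rot":[0,0,-4]},{"hand":-1,"dp":[0,0,0],"rot":[0,0,-4]},{"hand":-1,"dp":[0,0,0],"rot":[0,0,-4]},{"hand":-1,"dp":[0,0,0],"rot":[0,0,-4]}]'
python3 -m jog '[{"hand":-1,"dp":[0,0,0],"rot":[0,0,-4]},{"hand":-1,"dp":[0,0,0],"rot":[0,0,-4]},{"hand":-1,"dp":[0,0,0],"rot":[0,0,-4]},{"hand":-1,"dp":[0,0,0],"rot":[0,0,-4]},{"hand":-1,"dp":[0,0,0],"rot":[0,0,-3.5]},{"hand":-1,"dp":[0,0,0],"rot":[0,0,-3]},{"hand":-1,"dp":[0,0,0],"rot":[0,0,-2]},{"hand":-1,"dp":[0,0,0],"rot":[0,0,-1]},{"hand":-1,"dp":[0,0,0],"rot":[0,0,-0.5]},{"hand":-1,"dp":[0,0,0],"rot":[0,0,0]}]'
python3 -m jog '[{"hand":-1,"dp":[0,0,0],"rot":[0,0,0]},{"hand":-1,"dp":[0,0,0],"rot":[0,0,0]},{"hand":-1,"dp":[0,0,0],"rot":[0,0,0]},{"hand":-1,"dp":[0,0,0],"rot":[0,0,0]}]'
python3 - <<'E'
from rig import arm
import cv2,pickle,numpy as np
s=arm.state();print(s['ft_force'],s['wrist_torque'],s['ee_pos'],s['tool_rot'],s['finger_gap'],s['joint_positions'])
q=s['tool_rot'];print("yaw",2*np.degrees(np.arctan2(q[2],q[1])))
c=arm.calibration("wrist");im=arm.read_camera("wrist")[:,:,::-1];cv2.imwrite("pics/w3.png",im);pickle.dump(c,open("cw3.pkl","wb"))
t=arm.read_camera("top")[:,:,::-1];cv2.imwrite("pics/top3.png",t)
sc=arm.read_camera("scene")[:,:,::-1];cv2.imwrite("pics/scene3.png",sc)
a=cv2.resize(im,(400,300)); b=cv2.resize(t[180:280,130:263],(400,300),interpolation=cv2.INTER_CUBIC);d=cv2.resize(sc[130:250,230:390],(400,300),interpolation=cv2.INTER_CUBIC)
cv2.imwrite("pics/l3.png",np.vstack([np.hstack([a,b]),np.hstack([d,d*0])]))
E
```

```text
t: 11.18
ee_pos: [0.5175, 0.0852, 0.1766]
tool_rot: [-0.0, 0.761, 0.648, -0.0]
ft_force: [0.1, -0.5, -2.1]
finger_gap: 0.0115
t: 12.42
ee_pos: [0.5175, 0.0853, 0.1767]
tool_rot: [0.0, 0.597, 0.802, -0.0]
ft_force: [0.3, -0.3, -1.8]
finger_gap: 0.012
t: 12.92
ee_pos: [0.5175, 0.0853, 0.1767]
tool_rot: [0.0, 0.597, 0.802, -0.0]
ft_force: [-0.1, -0.1, -1.2]
finger_gap: 0.0117
[-0.08119979 -0.14490762 -1.22861158] [ 0.11501328 -0.1590211   0.05985421] [0.51753142 0.08525369 0.17669042] [ 2.07354362e-05  5.97373976e-01  8.01962799e-01 -3.50118744e-05] 0.011727185353146303 [ 1.71338487e-02  3.87024253e-01  1.60268484e+00 -8.84161468e-05
  1.15189352e+00 -1.84397763e+00]
yaw 106.63589358873755
```

View pics/l3.png

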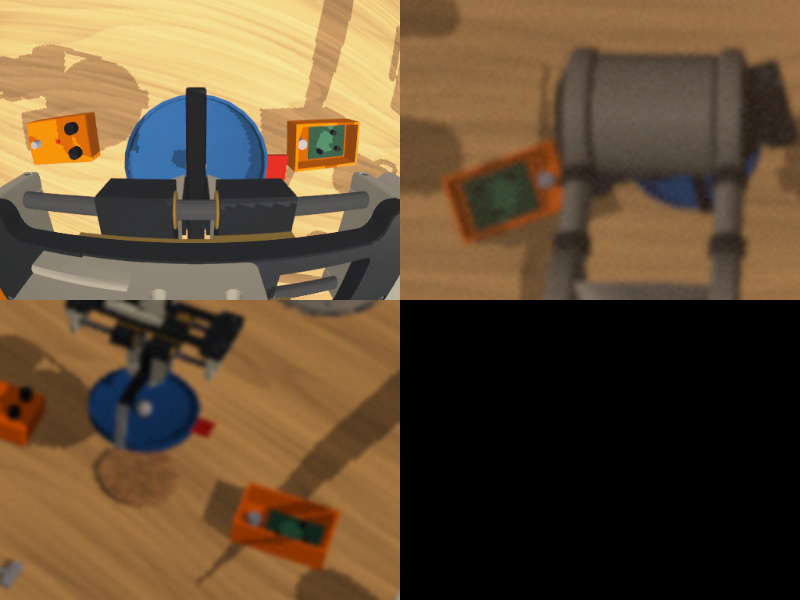

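The dish is aloft, with its lip turned towards the open pedal and the ball near the middle. I'll check the pointing and the ball numerically.

Run:
```python
import cv2,numpy as np,pickle
from h import *
from rig import arm
c=pickle.load(open("cw3.pkl","rb")); im=cv2.imread("pics/w3.png"); hsv=cv2.cvtColor(im,cv2.COLOR_BGR2HSV);H,S,V=[hsv[...,i].astype(int) for i in range(3)]
m=(H>=4)&(H<16)&(S>170)&(V>70)
r=np.zeros(m.shape,np.uint8); r[140:225,355:470]=m[140:225,355:470]*255
n,l,st,ce=cv2.connectedComponentsWithStats(r);i=1+np.argmax(st[1:,4]);p=np.argwhere(l==i)[:,::-1].astype(np.float32)
W=np.array([fz(c,*q,.036)[:2] for q in p]).astype(np.float32);q=cv2.minAreaRect(W*1000);print("pedal",st[i],q)
cc=np.array([.5175,.0853]);O=np.array(q[0])/1000;print("bearing",np.degrees(np.arctan2(*(O-cc)[::-1])),np.linalg.norm(O-cc))
m=((H<5)|(H>174))&(S>180)&(V>80);r=m[185:245,330:375];p=np.argwhere(r)[:,::-1]+[330,185]
W=np.array([fz(c,*q,.131)[:2] for q in p]);print("lip",len(p),W.mean(0))
k=np.zeros(V.shape,np.uint8);k[112:225,230:275]=((V<60)[112:225,230:275])*255;p=np.argwhere(k)[:,::-1].astype(np.float32)
W=np.array([fz(c,*q,.202)[:2] for q in p]).astype(np.float32);vx,vy,mx,my=cv2.fitLine(W,cv2.DIST_HUBER,0,.01,.01).ravel();print("bar dir",np.degrees(np.arctan2(vy,vx)))
# scene: ball, blue
cs=arm.calibration("scene");s=cv2.imread("pics/scene3.png");g=cv2.resize(s[140:190,255:325],None,fx=10,fy=10,interpolation=cv2.INTER_CUBIC);cv2.imwrite("pics/s3c.png",g)
f=192/np.tan(np.radians(cs['vfov'])/2);P=np.array(cs['pose'])
def pr(X):
    x=P[:3,:3].T@(np.array(X)-P[:3,3]);return f*x[0]/x[2]+cs['cx'],f*x[1]/x[2]+cs['cy']
for nme,z in(("ball",.126),("rimc",.133),("under",.11)):
    u=np.array(pr([*cc,z]));print(nme,u,"crop",((u-[255,140])+.5)*10)
a=np.radians(106.5);u=np.array(pr([cc[0]+.088*np.cos(a),cc[1]+.088*np.sin(a),.131]));print("lip exp crop",((u-[255,140])+.5)*10)
```

```text
pedal [ 366  152   92   68 2969] ((461.25958251953125, 267.65948486328125), (75.82315063476562, 127.34142303466797), 21.13351058959961)
bearing 107.13997839583828 0.19083491891679236
lip 745 [0.4937124  0.16015819]
bar dir 16.528204
ball [287.3844998 172.9107917] crop [328.84499803 334.10791704]
rimc [287.56502902 171.29323137] crop [330.65029018 317.93231374]
under [286.97672148 176.56452743] crop [324.76721479 370.64527429]
lip exp crop [600.92811514 424.10698448]
```

View pics/s3c.png

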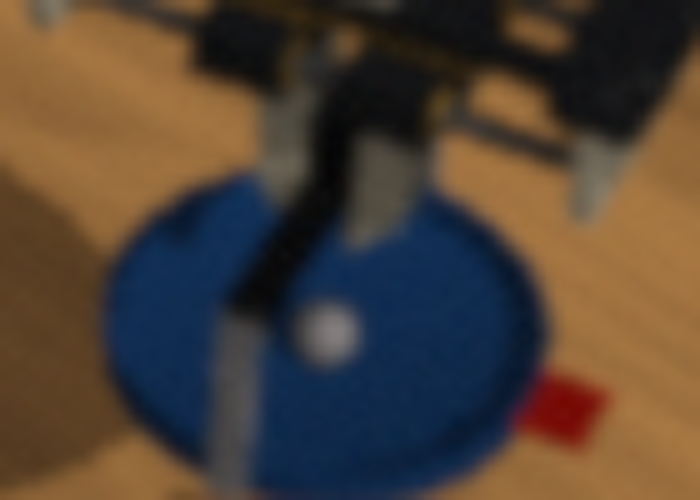

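The ball is at crop (328,334); a level dish would put it at (329,334). The bar and lip are at 106.5° against a pedal bearing of 106.2–107.1°. The arm is still, so I'm handing in.

Run:
```python
from rig import arm
s=arm.state();print(s['t'],abs(s['qvel']).max(),s['ee_pos'],s['finger_gap'])
print(arm.hand_in())
```

```text
13.075 0.0010066677329172464 [0.51754015 0.08524871 0.17668823] 0.011348978107000343
the job is handed in; nothing more can be done
None
```

I gripped the blue dish by its handle bar, lifted it 100 mm straight up, and turned it 90° to the left. I handed the job in at 13.1 s with the arm still holding it there, still and level.

My last checks:
- **Pointing:** the dish's lip direction is about 106.5°. My three estimates of the bearing to the middle of the open pedal were 106.2°, 106.9° and 107.1°, so the lip is within about 0.6° of it. The third is the weakest, because its fitted box came out about 10 mm too large.
- **Ball:** in the scene camera it sits within about 1 mm of where the middle of a level dish should appear.
- **Level and grip:** the tool is level to within 0.01°, it stayed within 0.5 mm of its sideways position during the lift and turn, and the gap on the bar is still about 11.5 mm.
- **Other objects:** nothing else looked disturbed in the last pictures, though I did not measure the other objects again.

One reading was a little off: the wrist force varied between 1.2 and 2.2 N while the dish hung, where 1.7 to 3 N is expected. I put this down to sensor noise, since the pictures show the dish held clear of the coaster.

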